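# Roll the supply tubes true under the float and scrap the bent one

## Robot

A 7-joint arm with a two-finger parallel gripper is mounted at the origin on the work surface. World frame = base frame: x ahead of the robot, y to its left, z up, the work surface at z = 0. Lengths are in m, angles in rad, forces in N, time in s.
With the tool pointing down it reaches from about 0.35 to 0.9 m from the base axis. Payload 8.1 kg.
Tool frame: the origin (TCP) lies midway between the tips of the shut fingers; the grasp point (between the pads) lies arm.tcp_to_grasp behind it (arm.tcp_to_grasp is the distance from the TCP to the grasp point, in m); z points along the fingers, y is the line along which they close (so a half turn about z gives the same grasp; the last joint's range is limited). The gripper opens to 92 mm and grips with 3 to 60 N. Pads are 19 mm wide; open, the fingers measure 130 mm over their backs; the gripper's body (75 mm by 190 mm) begins 47 mm behind the grasp point.
Start: joints at [-1.437, 0.434, 0.025, 1.573, -0.012, 1.134, -0.075], TCP at [0.147, 0.608, 0.196] pointing down, gripper open.
Joint ranges: [-2.62, 2.62], [-0.44, 2.09], [-1.27, 1.32], [0.08, 2.57], [-1.32, 4.46], [0.12, 2], [-2.74, 2.74]. Speed limits (rad/s): [2.22, 2.22, 3.01, 3.01, 3.14, 3.14, 3.14].

## Interface

Orientations are given as a rotation vector (axis times angle).
In Python, from cell import observe, get_image, arm gives the robot as it stands. The module is installed in compiled form; this text tells all that it offers.
- The arm moves only by the tool drive_tool, never from a script. Its argument "steps" is a list of rows, each a list of 5 numbers: the closure, from 0 (fully open) to 1 (shut), then the shift along the world's x, y, z in mm, then the turn about the world's z in rad. In form: [[hand, x, y, z, roll], ...]. A call has 1 to 20 rows; each row shifts and turns the commanded pose from where the row before left it; what a row does not reach is not made up. A row lasts 1/12 s, in which the tool goes at most 41.7 mm and 7.16 degrees, less where a joint would pass 70% of its speed; a pose out of reach is approached as far as the arm can. A call with a gripper value outside its range is refused whole. The fingers move at their own pace and stop on an object; "grip_force" is the grip in N (left out, the last holds). Time passes only in rows, so rows that do not move let the fingers close. It gives the time, the measured TCP pose, the force, the opening and the grip force at its end, in the units of the state.
- observe(): the state, without advancing time (a new reading comes with each control period).
- get_image(name): name is "side" or "top"; returns a dict with "image" (420x560x3 uint8, red, green, blue), "vfov" (degrees; the focal length in pixels is half the picture's height over the tangent of half this angle, whatever the lens; pixels are square), "cx", "cy" (the principal point, pixels), "xyz" and "attitude" of the camera in the world. Camera axes: x right, y down, z forward; pixel columns grow to the right and rows downward; lengths in m; the calibration is good to about 2 mm. A picture is of the moment at which its call begins. There is no depth.
- arm.sign_off(): hands the job in; it is judged then, once.
The state is a dict: "clock": time; "joints": joint angles; "dq": joint speeds; "joint_efforts": joint torques, N m; "position": TCP position; "ee_rot": TCP orientation; "force": force on the tool from outside, world axes, zero at the start; "ft_torque": the same for the moment, N m; "width": opening from 0.0 (shut) to 1.0 (fully open); "gripper_force": force on a finger pad.
Only numpy, scipy, OpenCV 4.12 (cv2) and the standard library are available. Lean on these libraries where they do the work, as an engineer would, in place of code of your own. Each camera call takes 0.05 s, during which the arm holds its last target. There are 200 camera calls.

## Task

One of the two chrome tubes that are to go on the shut-off valve has been bent, too little to see. Take the rubber-soled float by its handle and, pressing only lightly so that a crooked tube can lift it, roll first one tube and then the other at least one full turn onwards along the white board under the float, leaving each where it stops. Then put the float back down flat on the board, lay the tube that lifted the float down in the grey tray without dropping it, leave the straight one lying on the board, and do not disturb the things on the turntable.

Things in the scene. Friction and masses are not known exactly. Their poses are not given: they have to be found in the camera images.
- board: white melamine board, fixed on the floor (z = 0), 300 (x) x 440 (y) x 18 mm thick, flat and level; origin at the centre of its underside (top at z = +18 mm), x to its far edge, y to its left edge. A tube rolling between it and the float goes half as far as the float: one turn is 47 mm for the tube, 94 mm for the float. A tube left still does not roll off by itself
- tube_a: one of two chrome tubes lying across the board, each free to roll towards its own side: 15 mm outside diameter, 200 mm long, 60 to 110 g; origin on its axis midway along it, x along the tube, z up at the start (y and z turn with it as it rolls). Which tube is bent is not told: a straight one keeps the level sole of the float at one height, 15 mm above the board, all the way round
- tube_b: the other chrome tube: same size, look and axes as tube_a. The bent tube of the two is bowed by 2.5 mm in its length, its bow level at the start, and as it turns it lifts the sole by 1.5 to 2.5 mm twice in a turn. Tube, board and float are hard: with the float held at a fixed height they part or press far too hard. Some 3 to 8 N down is right; more than 15 N is too hard
- grout_float: hand float, 300 g, sole down on the board between the tubes: flat hard-rubber sole 160 (x) x 100 (y) mm, 11 mm thick with its backing plate; above it a wooden bridge handle along x, 130 mm long, 24 mm wide (y), 24 mm high, 38 to 62 mm above the sole's underside, open below it between posts at x = +-50 mm. Origin: centre of the sole's underside, z up
- float_handle (a point): centre of the float's handle, 50 mm above the sole's underside
- tray: shallow open grey plastic tray for scrap, fixed, 280 (x) x 140 (y) x 32 mm outside, walls and floor 4 mm; origin at the centre of its underside, x along its length
- spray_bottle: bystander: empty green spray bottle, 68 mm diameter, 200 mm high, on the turntable; origin under its centre
- tin: bystander: closed steel tin, 75 mm diameter, 56 mm high, on the turntable; origin under its centre
- jar: bystander: clear glass jar, 66 mm diameter, 95 mm high, on the turntable; origin under its centre
- scrub_brush: bystander: yellow scrub brush, 130 x 46 x 57 mm, on the turntable; origin under its centre

How it is judged:
On the way, in this order (a step that is already met when the one before it is completed fails the run):
1. a tube has turned half round under the float (((angle between tube_a's own z axis and vertical above 2 rad and contact force between grout_float and tube_a above 0.3 N) or (angle between tube_b's own z axis and vertical above 2 rad and contact force between grout_float and tube_b above 0.3 N))), for 0.05 s.
2. it has rolled on to about a full turn under the float (((angle between tube_a's own z axis and vertical below 1 rad and distance of tube_a from where it was at the start of the episode above 0.035 m and contact force between grout_float and tube_a above 0.3 N) or (angle between tube_b's own z axis and vertical below 1 rad and distance of tube_b from where it was at the start of the episode above 0.035 m and contact force between grout_float and tube_b above 0.3 N))), for 0.05 s.
3. the other tube has turned half round under the float (((angle between tube_a's own z axis and vertical above 2 rad and distance of tube_b from where it was at the start of the episode above 0.035 m and contact force between grout_float and tube_a above 0.3 N) or (angle between tube_b's own z axis and vertical above 2 rad and distance of tube_a from where it was at the start of the episode above 0.035 m and contact force between grout_float and tube_b above 0.3 N))), for 0.05 s.
4. it too has rolled on to about a full turn under the float (((angle between tube_a's own z axis and vertical below 1 rad and distance of each of tube_a, tube_b from where it was at the start of the episode above 0.035 m and contact force between grout_float and tube_a above 0.3 N) or (angle between tube_b's own z axis and vertical below 1 rad and distance of each of tube_b, tube_a from where it was at the start of the episode above 0.035 m and contact force between grout_float and tube_b above 0.3 N))), for 0.05 s.
5. the bent tube is lowered into the tray, still in the fingers (((y of tube_a_c3 in the frame of tube_a above 0.0005 m and contact force between the fingers and tube_a above 0.5 N and z of tube_a in the frame of tray below 0.03 m and y of tube_a in the frame of tray between -0.066 and 0.066 m and x of tube_a in the frame of tray between -0.045 and 0.045 m) or (y of tube_b_c3 in the frame of tube_b above 0.0005 m and contact force between the fingers and tube_b above 0.5 N and z of tube_b in the frame of tray below 0.03 m and y of tube_b in the frame of tray between -0.066 and 0.066 m and x of tube_b in the frame of tray between -0.045 and 0.045 m))), for 0.05 s.
At the end, for the whole second after the job is handed in: The bent tube lies on the tray floor (axis under 18 mm above the tray's underside); the straight one lies on the board (axis 3 to 12 mm above its top); the float stands sole down, within 0.08 rad of level, on the board, not on a tube; all at rest (under 20 mm/s) (((y of tube_a_c3 in the frame of tube_a above 0.0005 m and y of tube_a in the frame of tray between -0.066 and 0.066 m and x of tube_a in the frame of tray between -0.045 and 0.045 m and z of tube_a in the frame of tray between 0.006 and 0.018 m and z of tube_b in the frame of board between 0.021 and 0.03 m and y of tube_b in the frame of board between -0.22 and 0.22 m and x of tube_b in the frame of board between -0.15 and 0.15 m) or (y of tube_b_c3 in the frame of tube_b above 0.0005 m and y of tube_b in the frame of tray between -0.066 and 0.066 m and x of tube_b in the frame of tray between -0.045 and 0.045 m and z of tube_b in the frame of tray between 0.006 and 0.018 m and z of tube_a in the frame of board between 0.021 and 0.03 m and y of tube_a in the frame of board between -0.22 and 0.22 m and x of tube_a in the frame of board between -0.15 and 0.15 m)) and angle between grout_float's own z axis and vertical below 0.08 rad and height (world z) of grout_float below 0.024 m and linear speed of each of tube_a, tube_b, grout_float below 0.02 m/s and x of grout_float in the frame of board between -0.15 and 0.15 m and y of grout_float in the frame of board between -0.22 and 0.22 m); the robot touches nothing.
It fails at once if the float is pressed on a tube with more than 15 N (contact force between grout_float and tube_a above 15 N or contact force between grout_float and tube_b above 15 N).
It fails at once if a thing on the turntable is moved by more than 30 mm or tipped (distance of any of spray_bottle, tin, jar, scrub_brush from where it was at the start of the episode above 0.03 m or angle between any of spray_bottle, jar's own z axis and vertical above 0.4 rad).
It also fails if it takes over 72 s, if anything falls off the work surface, if the arm or the gripper's body presses on something with over 40 N, if the wrist force passes 120 N, or if a joint passes its speed limit or range.

## Working session

There is one attempt and no reset: what is moved stays moved. The work goes in short steps, Python scripts to look and compute and a tool call to move; the robot and the scene stay as the last step left them, time stands still between calls to the robot, and variables do not carry over. Pictures are saved under pics/ and viewed, at most 10 in all, crops included, and the job is handed in when it is done.

Besides the shell and the picture viewer there is one more tool, called after "Emit:" in YAML: its name, and indented under it one key for each argument. drive_tool: Moves the arm, as the interface text tells. Its arguments: {"type":"object","properties":{"steps":{"type":"array"},"grip_force":{"type":"number"}},"required":["steps"]}

```bash
mkdir -p pics; ls
python3 - <<'E'
from cell import observe,get_image,arm
import cv2
o=observe();print(o, arm.tcp_to_grasp)
for n in("side","top"):
    g=get_image(n);cv2.imwrite(f"pics/{n}0.png",g["image"][:,:,::-1]);print(n,{k:g[k] for k in g if k!="image"})
E
```

```text
pics
{'clock': 0.0, 'joints': array([-1.43656786,  0.43522356,  0.02496313,  1.57409931, -0.01160222,
        1.13397875, -0.07510326]), 'dq': array([-0.00122099,  0.00044918,  0.0019993 ,  0.00084527,  0.00057859,
       -0.00097341, -0.00060458]), 'joint_efforts': array([-2.81878902e-04, -6.67866397e+01,  9.84570198e-01, -3.14464438e+01,
       -6.05668151e-02,  4.27112239e-02,  1.67157918e-04]), 'position': array([0.14656109, 0.6070024 , 0.19564367]), 'ee_rot': array([-3.71236157e-01, -3.11953112e+00,  2.45549084e-03]), 'force': array([-0.40502371,  0.13914857, -0.98166603]), 'ft_torque': array([ 0.00968938,  0.05193517, -0.02840043]), 'gripper_force': 0.0, 'width': 0.9983227601637824} 0.0188
side {'vfov': 54.65955832847929, 'cx': 280.140704746709, 'cy': 207.0931539822541, 'xyz': array([ 0.25139612, -0.80627066,  0.62714215]), 'attitude': array([-2.14312434,  0.48603399, -0.22726224])}
top {'vfov': 51.97580097073853, 'cx': 282.75888047646447, 'cy': 208.21591250038333, 'xyz': array([ 0.50000713, -0.05990821,  1.25958386]), 'attitude': array([-2.18051899,  2.21089836, -0.07980457])}
```

View pics/side0.png

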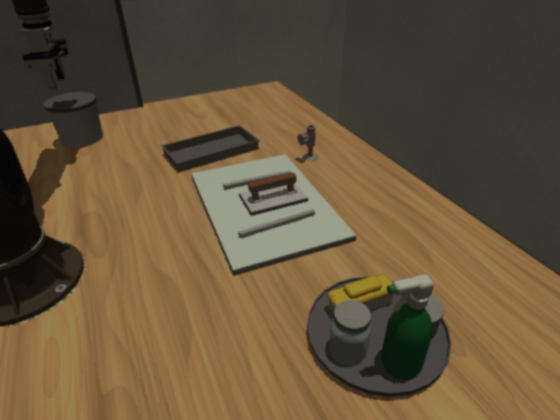

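View pics/top0.png

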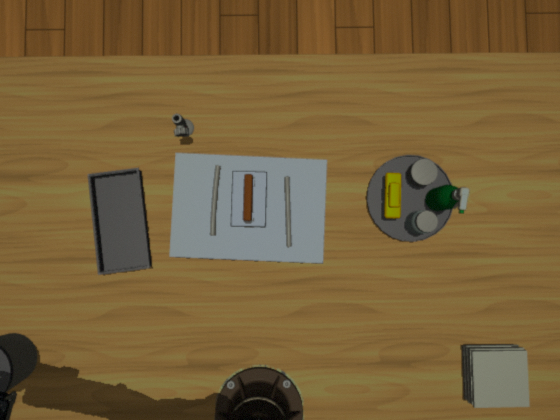

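The side view shows the board around (270,205), the float handle at (272,183), the tubes at (255,180) and (278,222), and the tray at (211,147). In the top view, where x is up and y is left, the handle is at (248,198), the tubes at (215,200) and (289,212), the tray at (121,221), and the turntable at (410,198).

```bash
cat > h.py <<'E'
import numpy as np,cv2
from scipy.spatial.transform import Rotation as R
from cell import observe,get_image,arm
def ray(g,p):
    f=g["image"].shape[0]/2/np.tan(np.radians(g["vfov"])/2)
    d=np.array([(p[0]-g["cx"])/f,(p[1]-g["cy"])/f,1.]);d=R.from_rotvec(g["attitude"]).apply(d)
    return g["xyz"],d/np.linalg.norm(d)
def onz(g,p,z):
    o,d=ray(g,p);return o+d*(z-o[2])/d[2]
def cross(g1,p1,g2,p2):
    o1,d1=ray(g1,p1);o2,d2=ray(g2,p2)
    t=np.linalg.lstsq(np.c_[d1,-d2],o2-o1,rcond=None)[0]
    a,b=o1+t[0]*d1,o2+t[1]*d2;return (a+b)/2,np.linalg.norm(a-b)
def blobs(m,amin=40):
    n,l,s,c=cv2.connectedComponentsWithStats(m.astype(np.uint8));out=[]
    for i in range(1,n):
        if s[i,4]>=amin:
            pts=np.argwhere(l==i)[:,::-1].astype(np.float32);out.append((s[i,4],c[i],cv2.minAreaRect(pts),pts))
    return sorted(out,key=lambda b:-b[0])
def axis_ends(pts):
    c=pts.mean(0);u=np.linalg.svd(pts-c,full_matrices=False)[2][0];t=(pts-c)@u
    return c,c+u*t.min(),c+u*t.max()
E
python3 - <<'E'
from h import *
np.set_printoptions(precision=4,suppress=True)
for n in("side","top"):
    g=get_image(n);im=g["image"];hsv=cv2.cvtColor(im,cv2.COLOR_RGB2HSV)
    for p in ([(278,222),(240,181),(270,230),(272,183)] if n=="side" else [(215,200),(200,200),(289,212),(248,198),(240,180),(121,221)]): print(n,p,hsv[p[1],p[0]])
    # board
    b=(hsv[...,1]<60)&(hsv[...,2]>130)
    B=blobs(b,500)[:2]
    for x in B: print("white",x[0],x[1],x[2])
    hull=cv2.convexHull(B[0][3].astype(np.int32));reg=np.zeros(b.shape,np.uint8);cv2.fillConvexPoly(reg,hull,1);reg=cv2.erode(reg,np.ones((5,5)))
    q=cv2.approxPolyDP(hull,8,True)[:,0]
    print("board corners",[onz(g,p,.018)[:2] for p in q])
    for x in blobs((reg>0)&~b,25): 
        c,e,f=axis_ends(x[3]);print("in",x[0],x[1],x[2],[onz(g,p,.0255)[:2] for p in(c,e,f)])
    br=(hsv[...,1]>90)&((hsv[...,0]<14)|(hsv[...,0]>170))&(reg>0)
    for x in blobs(br,40): c,e,f=axis_ends(x[3]);print("brown",x[0],x[1],x[2],[onz(g,p,.08 if n=='top' else .07)[:2] for p in(c,e,f)])
E
```

```text
side (278, 222) [23 32 95]
side (240, 181) [ 24  31 114]
side (270, 230) [ 38  30 151]
side (272, 183) [ 13 105  46]
white 8652 [266.0066 213.1442] ((273.0, 204.00003051757812), (103.2283706665039, 139.53802490234375), 74.1974868774414)
board corners [array([ 0.7143, -0.2016]), array([ 0.4188, -0.1841]), array([0.4434, 0.2433]), array([0.7387, 0.2256])]
in 1685 [267.6065 190.5466] ((265.48822021484375, 193.44705200195312), (37.52897262573242, 81.02352905273438), 77.47119140625) [array([0.6028, 0.051 ]), array([0.7043, 0.0115]), array([0.4908, 0.0945])]
in 574 [275.3606 223.9077] ((275.9675598144531, 223.89459228515625), (7.572710037231445, 80.28543853759766), 72.89727020263672) [array([ 0.5604, -0.0929]), array([ 0.6684, -0.0911]), array([ 0.4627, -0.0945])]
brown 296 [271.4966 179.9155] ((271.5058898925781, 181.27645874023438), (9.219544410705566, 46.640052795410156), 77.47119140625) [array([0.6063, 0.0297]), array([0.6698, 0.0249]), array([0.5433, 0.0345])]
top (215, 200) [26 21 98]
top (200, 200) [ 93  20 143]
top (289, 212) [30 24 95]
top (248, 198) [ 14 192  97]
top (240, 180) [
[... 762 characters left out ...]
 [array([0.6011, 0.1206]), array([0.7036, 0.1124]), array([0.5014, 0.1286])]
in 461 [287.5575 210.9046] ((287.6781005859375, 211.46485900878906), (71.05789947509766, 6.6985087394714355), 88.2901840209961) [array([ 0.5677, -0.0881]), array([ 0.6687, -0.0868]), array([ 0.4645, -0.0895])]
in 347 [250.4928 200.3516] ((248.71751403808594, 198.4739227294922), (36.379798889160156, 57.3348274230957), 1.9091525077819824) [array([0.5995, 0.0178]), array([0.6877, 0.0107]), array([0.5222, 0.0241])]
brown 177 [246.8475 195.0508] ((247.36886596679688, 197.0160369873047), (7.601513862609863, 46.130332946777344), 2.4895529747009277) [array([0.6099, 0.0243]), array([0.6682, 0.0202]), array([0.5413, 0.029 ])]
```

Run:
```python
from h import *
np.set_printoptions(precision=4,suppress=True)
G={n:get_image(n) for n in("side","top")}
P,r=cross(G["top"],(248,198),G["side"],(271.5,180.5));print("handle top",P,r)
# tube ends triangulated
for nm,t,s in(("B",(287.56,210.9),(275.36,223.9)),):
    print(nm,cross(G["top"],t,G["side"],s))
for n in G:
    g=G[n];im=cv2.cvtColor(g["image"],cv2.COLOR_RGB2GRAY).astype(float);hsv=cv2.cvtColor(g["image"],cv2.COLOR_RGB2HSV)
    for nm,c,e,f in(("A",(.602,.1205),(.7035,.1125),(.5015,.1285)),("B",(.567,-.0881),(.6687,-.0868),(.4645,-.0895))):
        if n=="side" and nm=="A":continue
        # project by inverting
        Ri=R.from_rotvec(g["attitude"]).inv();fl=210/np.tan(np.radians(g["vfov"])/2)
        pr=lambda p:(lambda q:np.array([q[0]/q[2]*fl+g["cx"],q[1]/q[2]*fl+g["cy"]]))(Ri.apply(np.array([*p,.0255])-g["xyz"]))
        a,b=pr(e),pr(f);u=(b-a)/np.linalg.norm(b-a);v=np.array([-u[1],u[0]]);L=np.linalg.norm(b-a)
        ts=np.arange(5,L-5,1.);ws=np.arange(-7,7.01,.25);cen=[]
        for t in ts:
            q=a+u*t+np.outer(ws,v);val=cv2.remap(im.astype(np.float32),q[:,0].astype(np.float32)[None],q[:,1].astype(np.float32)[None],cv2.INTER_LINEAR)[0]
            w=np.clip(np.median(val[[0,1,2,-1,-2,-3]])-val-10,0,None);cen.append((w*ws).sum()/w.sum())
        x=(ts-L/2)/(L/2);k=np.polyfit(x,cen,2);print(n,nm,"sagitta px",k, "resid",np.std(np.polyval(k,x)-cen),"len px",L)
    v=hsv[...,2].astype(int);m=(hsv[...,1]<90)&(v<110)
    for x in blobs(m,1200):
        if x[1][0]<260 and 100<x[1][1]<280:
            q=cv2.approxPolyDP(cv2.convexHull(x[3].astype(np.int32)),6,True)[:,0];print(n,"tray?",x[0],x[1],x[2]);print([ (list(p),onz(g,p,.032)[:2].round(3)) for p in q])
```

```text
handle top [0.6025 0.0215 0.0738] 0.0005261961435295752
B (array([ 0.5656, -0.0873,  0.0202]), np.float64(0.005213395620588071))
side B sagitta px [-0.0548 -0.1678 -1.6452] resid 0.10018359992859328 len px 79.467664122809
side tray? 2307 [210.1964 147.0945] ((211.08538818359375, 147.22091674804688), (28.252321243286133, 94.46955871582031), 75.57923126220703)
[([np.int32(258), np.int32(140)], array([0.693, 0.336])), ([np.int32(255), np.int32(148)], array([0.663, 0.288])), ([np.int32(183), np.int32(169)], array([0.423, 0.259])), ([np.int32(162), np.int32(146)], array([0.398, 0.438])), ([np.int32(237), np.int32(126)], array([0.669, 0.473]))]
top A sagitta px [-1.0307  0.0713  0.0376] resid 0.21646208803638853 len px 70.46449539432093
top B sagitta px [ 0.1091 -0.2176  0.0347] resid 0.21656698406510558 len px 71.07420289563358
top tray? 5411 [118.8668 220.8278] ((118.84658813476562, 220.78842163085938), (101.8998031616211, 53.89991760253906), 83.79655456542969)
[([np.int32(149), np.int32(267)], array([0.414, 0.305])), ([np.int32(98), np.int32(274)], array([0.397, 0.448])), ([np.int32(88), np.int32(174)], array([0.681, 0.48 ])), ([np.int32(140), np.int32(171)], array([0.687, 0.332]))]
```

Emit:
drive_tool:
  steps:
    - [0,40,-40,20,0.1]
    - [0,40,-40,0,0.1]
    - [0,40,-40,0,0]
    - [0,40,-40,0,0]
    - [0,40,-40,0,0]
    - [0,30,-40,0,0]
    - [0,30,-40,0,0]
    - [0,30,-40,0,0]
    - [0,30,-40,0,0]
    - [0,30,-40,0,0]
    - [0,30,-40,0,0]
    - [0,30,-40,0,0]
    - [0,20,-40,0,0]
    - [0,10,-30,0,0]
    - [0,0,0,0,0]
    - [0,0,0,0,0]

```text
clock: 1.63
position: [0.4965, 0.1592, 0.2104]
ee_rot: [0.065, 3.141, -0.0]
force: [0.4, 2.0, 0.1]
width: 1.003
gripper_force: 0.0
```

Measured bow: A (left) about 2.9 mm, B about 0, so A is probably the bent one. The rolling should confirm it. Next is the handle.

Emit:
drive_tool:
  steps:
    - [0,15,-20,0,0]
    - [0,15,-20,-10,0]
    - [0,15,-20,-15,0]
    - [0,15,-20,-15,0]
    - [0,15,-20,-15,0]
    - [0,15,-20,-15,0]
    - [0,15,-17,-15,0]
    - [0,0,0,-15,0]
    - [0,0,0,0,0]
    - [0,0,0,0,0]

```text
clock: 2.47
position: [0.6, 0.0263, 0.1096]
ee_rot: [-0.055, -3.139, -0.001]
force: [-0.1, -0.2, 0.0]
width: 1.004
gripper_force: 0.0
```

Run:
```python
from h import *
print(observe()["position"],observe()["force"])
g=get_image("side");cv2.imwrite("pics/s1.png",cv2.resize(g["image"][90:290,150:400,::-1],(750,600)))
```

```text
[0.59996794 0.02634898 0.10962742] [-0.09993299 -0.21776036  0.01134706]
```

View pics/s1.png

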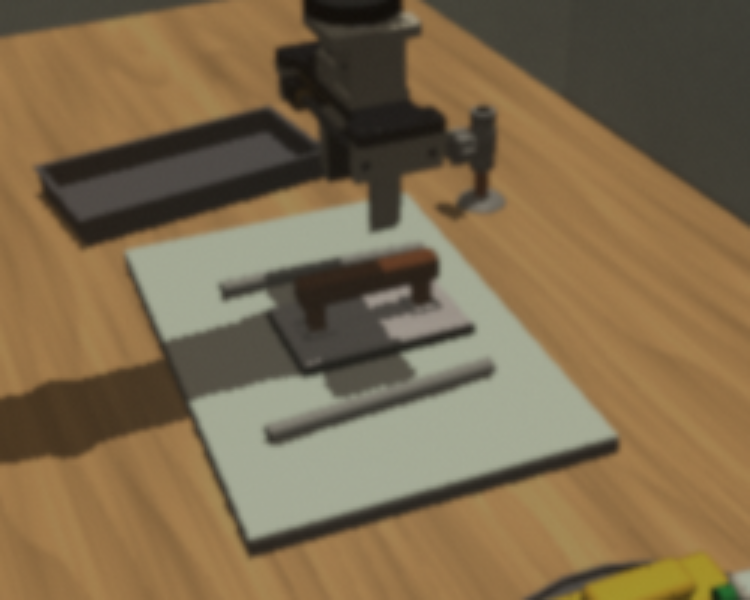

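The crop shows the gripper above the handle at (370,275), with the tubes at (250,275) and (380,400), so it is clear to go down. Descending and closing with a light grip.

Emit:
drive_tool:
  steps:
    - [0,1,-2,-15,0]
    - [0,1,-2,-15,0]
    - [0,0,0,-15,0]
    - [0,0,0,-13,0]
    - [0.5,0,0,0,0]
    - [0.75,0,0,0,0]
    - [0.8,0,0,0,0]
    - [0.8,0,0,0,0]
    - [0.8,0,0,0,0]
    - [0.8,0,0,0,0]
    - [0.8,0,0,0,0]
    - [0.8,0,0,0,0]
  grip_force: 4

```text
clock: 3.52
position: [0.6031, 0.0203, 0.0526]
ee_rot: [0.058, 3.141, 0.0]
force: [0.1, -0.6, 0.1]
width: 0.467
gripper_force: 0.0
```

Emit:
drive_tool:
  steps:
    - [0.8,0,0,-1,0]
    - [0.8,0,0,0,0]

```text
clock: 3.68
position: [0.6028, 0.0203, 0.0512]
ee_rot: [-0.058, -3.141, 0.0]
force: [-0.1, 0.4, -0.1]
width: 0.32
gripper_force: 0.0
```

Emit:
drive_tool:
  steps:
    - [0.8,0,0,-1,0]
    - [0.8,0,0,0,0]

```text
clock: 3.85
position: [0.6029, 0.0205, 0.0502]
ee_rot: [-0.058, -3.141, -0.0]
force: [0.3, 0.2, 0.6]
width: 0.216
gripper_force: 0.0
```

Emit:
drive_tool:
  steps:
    - [0.8,0,0,0,0]
    - [0.8,0,0,0,0]
    - [0.8,0,0,0,0]
    - [0.8,0,0,0,0]

```text
clock: 4.18
position: [0.6029, 0.0203, 0.0503]
ee_rot: [-0.058, -3.141, -0.0]
force: [-0.4, -0.2, 0.4]
width: 0.2
gripper_force: 0.0
```

Run:
```python
from h import *
print(observe()["position"],observe()["force"],observe()["width"],observe()["gripper_force"])
g=get_image("side");cv2.imwrite("pics/s2.png",cv2.resize(g["image"][130:230,210:335,::-1],(750,600)))
```

```text
[0.60290824 0.02031039 0.0503146 ] [-0.44744386 -0.21777098  0.39467143] 0.19992832950382217 0.0
```

View pics/s2.png

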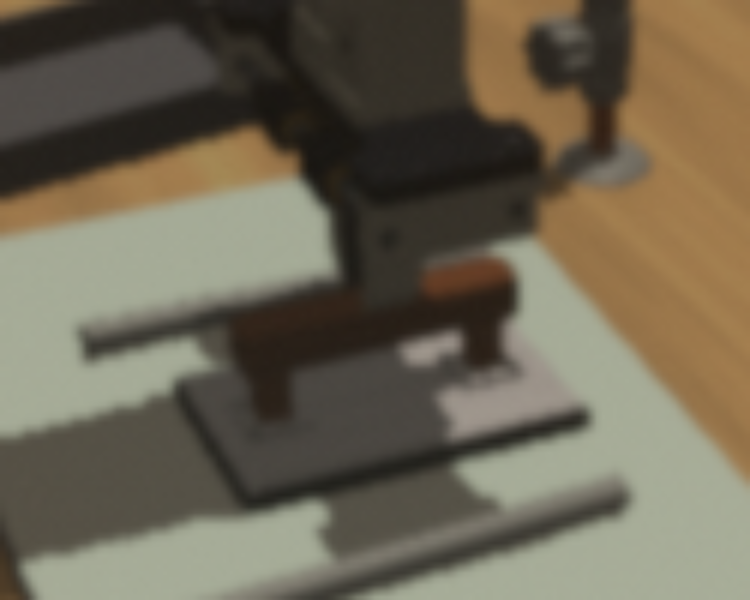

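The near finger covers the handle at (390,290), but no contact is felt yet, and the opening has simply reached the commanded 0.2. Closing further.

Emit:
drive_tool:
  steps:
    - [1,0,0,0,0]
    - [1,0,0,0,0]
    - [1,0,0,0,0]
    - [1,0,0,0,0]

```text
clock: 4.57
position: [0.6029, 0.0203, 0.0503]
ee_rot: [-0.058, -3.141, -0.0]
force: [0.2, -0.5, -0.9]
width: 0.012
gripper_force: 0.0
```

Emit:
drive_tool:
  steps:
    - [1,0,0,-1,0]
    - [1,0,0,0,0]

```text
clock: 4.73
position: [0.603, 0.0204, 0.0501]
ee_rot: [0.058, 3.141, 0.001]
force: [-3.4, 0.5, 8.6]
width: 0.006
gripper_force: 4.2
```

Emit:
drive_tool:
  steps:
    - [1,0,0,-1,0]
    - [1,0,0,0,0]

```text
clock: 4.9
position: [0.6031, 0.0203, 0.05]
ee_rot: [0.058, 3.14, 0.001]
force: [-5.7, 0.9, 17.9]
width: 0.003
gripper_force: 9.1
```

The fingers shut completely without gripping and now press on something at TCP z = 0.050, so my height is off somewhere. I'll back off and look again.

Emit:
drive_tool:
  steps:
    - [1,0,0,3,0]
    - [1,0,0,10,0]
    - [1,0,0,15,0]
    - [1,0,0,12,0]
    - [1,0,0,0,0]
    - [1,0,0,0,0]

```text
clock: 5.4
position: [0.6036, 0.0204, 0.0892]
ee_rot: [0.058, 3.139, 0.001]
force: [-1.5, -0.2, -0.8]
width: 0.004
gripper_force: 0.0
```

Run:
```python
from h import *
np.set_printoptions(precision=4,suppress=True)
print(observe()["position"],observe()["force"],observe()["width"])
g=get_image("side");t=get_image("top")
a=cv2.resize(g["image"][120:220,210:335,::-1],(400,320),interpolation=cv2.INTER_CUBIC);b=cv2.resize(t["image"][145:245,185:310,::-1],(400,320),interpolation=cv2.INTER_CUBIC)
cv2.imwrite("pics/s3.png",np.hstack([a,b]))
def proj(g,p):
    q=R.from_rotvec(g["attitude"]).inv().apply(np.array(p)-g["xyz"]);f=210/np.tan(np.radians(g["vfov"])/2);return q[:2]/q[2]*f+[g["cx"],g["cy"]]
p=observe()["position"]
print("TCP proj side, in crop",(proj(g,p)-[210,120])*3.2,"top",(proj(t,p)-[185,145])*3.2)
for q in([.602,.0215,.08],[.602,.0215,.05]):print("handle",q,(proj(g,q)-[210,120])*3.2,(proj(t,q)-[185,145])*3.2)
```

```text
[0.6036 0.0204 0.0892] [-1.458  -0.2401 -0.8236] 0.004466633637218511
TCP proj side, in crop [196.6397 179.1729] top [201.8463 167.7443]
handle [0.602, 0.0215, 0.08] [195.7168 187.1746] [201.2118 169.2398]
handle [0.602, 0.0215, 0.05] [196.821  218.4674] [203.5948 172.1478]
```

View pics/s3.png

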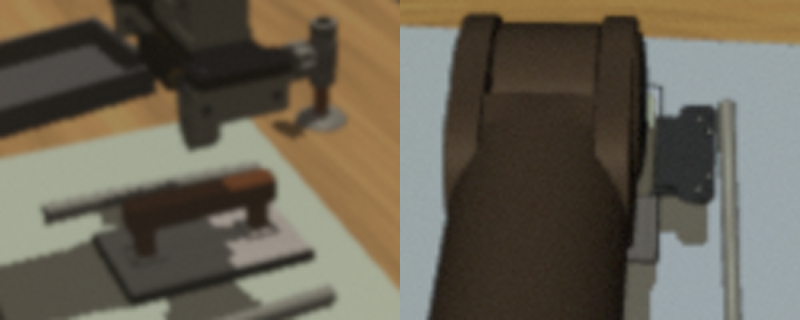

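The left half of the crop shows the fingertip at (198,148), about 31 px (30 mm) above its projected place at (197,179). The handle top is where I expected it, near (197,186). So the reported TCP z reads about 30 mm low, which agrees with the touch at 0.050 against a handle top of 0.080. I'll use true z = reported + 0.030.

Emit:
drive_tool:
  steps:
    - [0.2,0,1,0,0]
    - [0.2,0,0,0,0]
    - [0.2,0,0,0,0]
    - [0.2,0,0,0,0]
    - [0.2,0,0,0,0]
    - [0.2,0,0,-15,0]
    - [0.2,0,0,-15,0]
    - [0.2,0,0,-15,0]
    - [0.2,0,0,-15,0]
    - [0.2,0,0,-8,0]
    - [0.2,0,0,0,0]

```text
clock: 6.42
position: [0.6015, 0.0212, 0.0186]
ee_rot: [-0.058, -3.138, 0.001]
force: [0.5, 0.9, 0.1]
width: 0.752
gripper_force: 0.0
```

Emit:
drive_tool:
  steps:
    - [1,0,0,0,0]
    - [1,0,0,0,0]
    - [1,0,0,0,0]
    - [1,0,0,0,0]
    - [1,0,0,0,0]
    - [1,0,0,0,0]
    - [1,0,0,0,0]
    - [1,0,0,0,0]
    - [1,0,0,0,0]
    - [1,0,0,0,0]

```text
clock: 7.25
position: [0.603, 0.0215, 0.0204]
ee_rot: [0.058, 3.141, 0.0]
force: [-1.2, 1.1, 2.4]
width: 0.268
gripper_force: 4.0
```

Emit:
drive_tool:
  steps:
    - [1,0,0,-1,0]
    - [1,0,0,0,0]

```text
clock: 7.42
position: [0.6032, 0.0215, 0.0196]
ee_rot: [0.058, 3.14, 0.0]
force: [-1.2, 0.9, 3.4]
width: 0.26
gripper_force: 4.0
```

Emit:
drive_tool:
  steps:
    - [1,0,0,-1,0]
    - [1,0,0,0,0]

```text
clock: 7.58
position: [0.6034, 0.0215, 0.0186]
ee_rot: [0.058, 3.14, 0.0]
force: [-0.2, 1.3, 3.6]
width: 0.264
gripper_force: 4.0
```

The handle is held (opening 0.264), and the slip force at a 4 N grip is about 3.6 N. A 9 N grip then caps the press at about 12 N. Lifting over tube B.

Emit:
drive_tool:
  steps:
    - [1,0,0,0,0]
    - [1,0,0,0,0]
    - [1,0,0,8,0]
    - [1,0,0,11,0]
    - [1,0,0,11,0]
    - [1,-5,-14,0,0.025]
    - [1,-7,-18,0,0.025]
    - [1,-7,-18,0,0]
    - [1,-7,-18,0,0]
    - [1,-7,-18,0,0]
    - [1,0,0,0,0]
    - [1,0,0,0,0]
    - [1,0,0,0,0]
  grip_force: 9

```text
clock: 8.67
position: [0.5703, -0.0642, 0.049]
ee_rot: [-0.021, 3.141, 0.001]
force: [-0.5, -0.2, -3.3]
width: 0.262
gripper_force: 9.0
```

Run:
```python
from h import *
print(observe()["position"],observe()["force"],observe()["width"],observe()["ft_torque"])
g=get_image("side");t=get_image("top")
a=cv2.resize(g["image"][150:270,205:355,::-1],(400,320),interpolation=cv2.INTER_CUBIC);b=cv2.resize(t["image"][145:265,200:350,::-1],(400,320),interpolation=cv2.INTER_CUBIC)
cv2.imwrite("pics/s4.png",np.hstack([a,b]))
```

```text
[ 0.57034896 -0.06421427  0.04902289] [-0.45884641 -0.19351556 -3.25230589] 0.26159497719225017 [0.01252405 0.01905773 0.00970225]
```

View pics/s4.png

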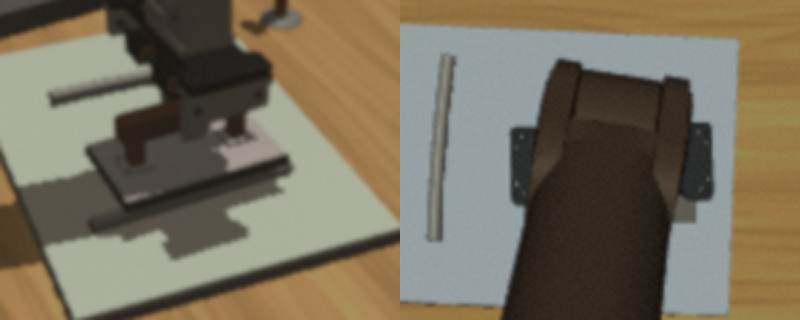

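The left half shows the float held level above tube B, with the tube's end at (95,223) below the sole. On the right, tube A is untouched at (440,150). Lowering.

Emit:
drive_tool:
  steps:
    - [1,0,0,-7,0]
    - [1,0,0,-6,0]
    - [1,0,0,-1,0]
    - [1,0,0,0,0]

```text
clock: 9.1
position: [0.5696, -0.0644, 0.0337]
ee_rot: [0.021, -3.141, -0.0]
force: [0.1, 0.2, -2.8]
width: 0.263
gripper_force: 9.0
```

Emit:
drive_tool:
  steps:
    - [1,0,0,-0.6,0]
    - [1,0,0,0,0]

```text
clock: 9.27
position: [0.5697, -0.0646, 0.0336]
ee_rot: [0.021, -3.141, -0.0]
force: [-0.3, 0.6, -2.8]
width: 0.26
gripper_force: 9.0
```

Emit:
drive_tool:
  steps:
    - [1,0,0,-0.5,0]
    - [1,0,0,0,0]

```text
clock: 9.43
position: [0.5698, -0.0648, 0.0334]
ee_rot: [0.02, -3.141, 0.0]
force: [-1.6, -0.2, 0.5]
width: 0.258
gripper_force: 9.0
```

Emit:
drive_tool:
  steps:
    - [1,0,0,-0.5,0]
    - [1,0,0,0,0]

```text
clock: 9.6
position: [0.5699, -0.0648, 0.0332]
ee_rot: [-0.02, 3.141, 0.0]
force: [-2.4, 0.6, 5.6]
width: 0.264
gripper_force: 9.0
```

Emit:
drive_tool:
  steps:
    - [1,0,-3,0.2,0]
    - [1,0,-4,0,0]
    - [1,0,-4,0,0]
    - [1,0,-4,0,0]

```text
clock: 9.93
position: [0.5701, -0.0802, 0.0333]
ee_rot: [-0.02, 3.141, -0.0]
force: [-2.1, 0.4, 6.1]
width: 0.263
gripper_force: 9.0
```

Emit:
drive_tool:
  steps:
    - [1,0,-4,0,0]
    - [1,0,-4,0,0]
    - [1,0,-4,0,0]

```text
clock: 10.18
position: [0.5703, -0.0924, 0.0334]
ee_rot: [-0.02, 3.141, -0.0]
force: [-2.1, -0.3, 6.3]
width: 0.263
gripper_force: 9.0
```

Emit:
drive_tool:
  steps:
    - [1,0,-4,0.2,0]
    - [1,0,-4,0,0]
    - [1,0,-4,0,0]
    - [1,0,-4,0,0]
    - [1,0,-4,0,0]
    - [1,0,-4,0,0]

```text
clock: 10.68
position: [0.5706, -0.1161, 0.0334]
ee_rot: [-0.021, 3.14, -0.0]
force: [1.1, 0.6, 4.8]
width: 0.259
gripper_force: 9.0
```

Emit:
drive_tool:
  steps:
    - [1,0,-4,0,0]
    - [1,0,-4,0,0]
    - [1,0,-4,0,0]
    - [1,0,-4,0,0]
    - [1,0,-4,0,0]
    - [1,0,-4,0,0]

```text
clock: 11.18
position: [0.5707, -0.1401, 0.0334]
ee_rot: [-0.021, 3.14, -0.0]
force: [5.3, 0.5, 4.1]
width: 0.257
gripper_force: 9.0
```

Emit:
drive_tool:
  steps:
    - [1,0,-4,0,0]
    - [1,0,-4,0,0]
    - [1,0,-4,0,0]
    - [1,0,-4,0,0]
    - [1,0,-4,0,0]
    - [1,0,-3,0,0]
    - [1,0,0,0,0]

```text
clock: 11.77
position: [0.5701, -0.1638, 0.0333]
ee_rot: [-0.019, 3.141, -0.001]
force: [5.4, -0.4, 5.2]
width: 0.258
gripper_force: 9.0
```

B kept the force constant at 4–6 N over 99 mm of float travel, so it is straight. Moving over to A.

Emit:
drive_tool:
  steps:
    - [1,0,0,5,0]
    - [1,0,0,10,0]
    - [1,2,20,0,-0.03]
    - [1,3,25,0,-0.03]
    - [1,3,25,0,-0.03]
    - [1,3,25,0,0]
    - [1,3,25,0,0]
    - [1,3,25,0,0]
    - [1,3,25,0,0]
    - [1,3,25,0,0]
    - [1,3,25,0,0]
    - [1,3,20,0,0]
    - [1,3,20,0,0]
    - [1,0,0,0,0]
    - [1,0,0,0,0]
    - [1,0,0,0,0]

```text
clock: 13.1
position: [0.6007, 0.0963, 0.0479]
ee_rot: [-0.121, -3.137, 0.002]
force: [0.0, -0.4, -3.5]
width: 0.263
gripper_force: 9.0
```

```bash
cat > tubes.py <<'E'
from h import *
def tubes(lo,hi):  # tubes in the top view, y range
    g=get_image("top");hsv=cv2.cvtColor(g["image"],cv2.COLOR_RGB2HSV)
    m=(hsv[...,1]<60)&(hsv[...,2]<125)
    for x in blobs(m,250):
        (w,h)=x[2][1]
        if max(w,h)>40 and min(w,h)<14:
            c,e,f=axis_ends(x[3]);c=onz(g,x[2][0],.0255);e=onz(g,e,.0255);f=onz(g,f,.0255)
            if lo<c[1]<hi: print("tube",x[2],c[:2].round(4),e[:2].round(4),f[:2].round(4))
E
python3 - <<'E'
from tubes import *
print(observe()["position"],observe()["force"]);tubes(-.25,.3)
E
```

```text
[0.60067073 0.09632939 0.04786246] [ 0.01584312 -0.4261814  -3.51629262]
```

Run:
```python
from h import *
g=get_image("top");hsv=cv2.cvtColor(g["image"],cv2.COLOR_RGB2HSV)
print([tuple(hsv[212,c]) for c in range(296,330,2)])
m=~((hsv[...,1]<60)&(hsv[...,2]>128));m[:, :250]=0;m[:,324:]=0;m[:162]=0;m[255:]=0
for x in blobs(m,60): print(x[0],x[1],x[2],onz(g,x[2][0],.0255))
```

```text
[(np.uint8(98), np.uint8(22), np.uint8(172)), (np.uint8(98), np.uint8(24), np.uint8(172)), (np.uint8(98), np.uint8(22), np.uint8(171)), (np.uint8(90), np.uint8(7), np.uint8(113)), (np.uint8(28), np.uint8(25), np.uint8(122)), (np.uint8(30), np.uint8(22), np.uint8(126)), (np.uint8(87), np.uint8(17), np.uint8(151)), (np.uint8(99), np.uint8(21), np.uint8(172)), (np.uint8(96), np.uint8(21), np.uint8(173)), (np.uint8(96), np.uint8(21), np.uint8(171)), (np.uint8(95), np.uint8(20), np.uint8(169)), (np.uint8(97), np.uint8(19), np.uint8(171)), (np.uint8(99), np.uint8(21), np.uint8(172)), (np.uint8(94), np.uint8(21), np.uint8(171)), (np.uint8(90), np.uint8(10), np.uint8(151)), (np.uint8(18), np.uint8(137), np.uint8(158)), (np.uint8(18), np.uint8(144), np.uint8(158))]
198 [252.08080808 202.66161616] ((252.5, 201.5), (39.0, 5.0), 90.0) [0.59613151 0.01210245 0.0255    ]
158 [303.06329114 211.22151899] ((303.0128479003906, 211.51217651367188), (69.05342102050781, 2.4492344856262207), 88.56790161132812) [ 0.5653813 -0.1324881  0.0255   ]
112 [306.8125     212.61607143] ((306.8277893066406, 211.0059356689453), (68.02853393554688, 1.998812198638916), 88.02507019042969) [ 0.56668766 -0.14347038  0.0255    ]
```

Tube B rolled on 49 mm and now lies near y = -0.138. Lowering onto A.

Emit:
drive_tool:
  steps:
    - [1,0,0,-6,0]
    - [1,0,0,-6,0]
    - [1,0,0,-1.5,0]
    - [1,0,0,-0.5,0]
    - [1,0,0,0,0]

```text
clock: 13.62
position: [0.6017, 0.0971, 0.0338]
ee_rot: [-0.121, -3.139, 0.0]
force: [0.1, 0.2, -3.6]
width: 0.26
gripper_force: 9.0
```

Emit:
drive_tool:
  steps:
    - [1,0,0,-0.5,0]
    - [1,0,0,0,0]

```text
clock: 13.78
position: [0.602, 0.0973, 0.0336]
ee_rot: [0.121, 3.139, 0.0]
force: [0.3, 0.4, -2.2]
width: 0.259
gripper_force: 9.0
```

Emit:
drive_tool:
  steps:
    - [1,0,0,-0.3,0]
    - [1,0,0,0,0]

```text
clock: 13.95
position: [0.602, 0.0974, 0.0334]
ee_rot: [0.121, 3.139, 0.0]
force: [0.1, 0.2, -2.9]
width: 0.264
gripper_force: 9.0
```

Emit:
drive_tool:
  steps:
    - [1,0,0,-0.3,0]
    - [1,0,0,0,0]

```text
clock: 14.12
position: [0.6021, 0.0974, 0.0334]
ee_rot: [0.121, 3.139, 0.001]
force: [-0.5, -0.3, 0.6]
width: 0.262
gripper_force: 9.0
```

Emit:
drive_tool:
  steps:
    - [1,0,0,-0.3,0]
    - [1,0,0,0,0]

```text
clock: 14.28
position: [0.6021, 0.0975, 0.0333]
ee_rot: [0.121, 3.139, 0.001]
force: [-1.1, -1.0, 5.0]
width: 0.261
gripper_force: 9.0
```

Emit:
drive_tool:
  steps:
    - [1,0.3,4,0.2,0]
    - [1,0.3,4,0.3,0]

```text
clock: 14.45
position: [0.6028, 0.105, 0.0339]
ee_rot: [0.122, 3.139, -0.0]
force: [-2.2, -0.8, 7.0]
width: 0.264
gripper_force: 9.0
```

Emit:
drive_tool:
  steps:
    - [1,0.3,4,0.3,0]
    - [1,0.3,4,0.25,0]

```text
clock: 14.62
position: [0.6035, 0.1135, 0.0344]
ee_rot: [0.121, 3.138, 0.0]
force: [-2.1, -1.2, 5.1]
width: 0.261
gripper_force: 9.0
```

Force holds at 5–7 N while the float rises, so A is the one that lifts it.

Emit:
drive_tool:
  steps:
    - [1,0.3,4,0.2,0]
    - [1,0.3,4,0.05,0]

```text
clock: 14.78
position: [0.6042, 0.1218, 0.0346]
ee_rot: [0.121, 3.138, 0.001]
force: [-1.7, -0.9, 5.1]
width: 0.259
gripper_force: 9.0
```

Emit:
drive_tool:
  steps:
    - [1,0.3,4,-0.1,0]
    - [1,0.3,4,-0.15,0]

```text
clock: 14.95
position: [0.6049, 0.1299, 0.0344]
ee_rot: [0.121, 3.138, 0.001]
force: [-2.4, -0.9, 5.5]
width: 0.261
gripper_force: 9.0
```

Emit:
drive_tool:
  steps:
    - [1,0.3,4,-0.25,0]
    - [1,0.3,4,-0.3,0]

```text
clock: 15.12
position: [0.6056, 0.1381, 0.034]
ee_rot: [0.121, 3.138, 0.001]
force: [-1.6, 0.1, 6.6]
width: 0.262
gripper_force: 9.0
```

Emit:
drive_tool:
  steps:
    - [1,0.3,4,-0.4,0]
    - [1,0.3,4,-0.2,0]

```text
clock: 15.28
position: [0.6063, 0.1462, 0.0334]
ee_rot: [0.12, 3.138, 0.001]
force: [-1.2, 0.2, 6.2]
width: 0.261
gripper_force: 9.0
```

Emit:
drive_tool:
  steps:
    - [1,0.3,4,0.5,0]
    - [1,0.3,4,0.5,0]

```text
clock: 15.45
position: [0.6068, 0.1535, 0.0341]
ee_rot: [0.121, 3.138, 0.0]
force: [0.7, -1.6, 2.9]
width: 0.26
gripper_force: 9.0
```

Emit:
drive_tool:
  steps:
    - [1,0.3,4,0.4,0]
    - [1,0.3,4,0.35,0]

```text
clock: 15.62
position: [0.6075, 0.1616, 0.0348]
ee_rot: [0.121, 3.138, 0.0]
force: [2.1, -1.2, 4.3]
width: 0.261
gripper_force: 9.0
```

Emit:
drive_tool:
  steps:
    - [1,0.3,4,0.2,0]
    - [1,0.3,4,0,0]

```text
clock: 15.78
position: [0.6081, 0.1698, 0.0351]
ee_rot: [0.121, 3.138, 0.001]
force: [1.2, 0.5, 7.2]
width: 0.262
gripper_force: 9.0
```

Emit:
drive_tool:
  steps:
    - [1,0.3,4,-0.15,0]
    - [1,0.3,4,-0.3,0]

```text
clock: 15.95
position: [0.6089, 0.178, 0.0349]
ee_rot: [0.121, 3.137, 0.001]
force: [0.9, 0.4, 8.9]
width: 0.261
gripper_force: 9.0
```

Emit:
drive_tool:
  steps:
    - [1,0.3,4,-0.4,0]
    - [1,0.3,4,-0.6,0]

```text
clock: 16.12
position: [0.6096, 0.1864, 0.034]
ee_rot: [0.12, 3.137, 0.002]
force: [0.9, 0.2, 8.7]
width: 0.258
gripper_force: 9.0
```

Emit:
drive_tool:
  steps:
    - [1,0.3,4,-0.5,0]
    - [1,0.3,3,-0.2,0]
    - [1,0,0,0,0]

```text
clock: 16.37
position: [0.6102, 0.1945, 0.0332]
ee_rot: [0.118, 3.137, 0.003]
force: [1.2, 1.0, 7.4]
width: 0.262
gripper_force: 9.0
```

Tube A has gone one full turn as well. Setting the float back on the board between the tubes.

Emit:
drive_tool:
  steps:
    - [1,0,0,5,0]
    - [1,0,0,10,0]
    - [1,-2,-15,0,0.02]
    - [1,-3,-20,0,0.02]
    - [1,-3,-20,0,0]
    - [1,-3,-25,0,0]
    - [1,-3,-25,0,0]
    - [1,-3,-25,0,0]
    - [1,-3,-25,0,0]
    - [1,0,-20,0,0]
    - [1,0,-10,0,0]
    - [1,0,0,-5,0]
    - [1,0,0,-8,0]
    - [1,0,0,-8,0]
    - [1,0,0,-6,0]
    - [1,0,0,-1.5,0]
    - [1,0,0,0,0]

```text
clock: 17.78
position: [0.5886, 0.0091, 0.0181]
ee_rot: [-0.055, -3.14, -0.001]
force: [0.8, 0.4, -2.6]
width: 0.26
gripper_force: 9.0
```

Emit:
drive_tool:
  steps:
    - [1,0,0,-0.8,0]
    - [1,0,0,0,0]

```text
clock: 17.95
position: [0.589, 0.0081, 0.0179]
ee_rot: [-0.056, -3.141, -0.0]
force: [-0.4, 0.8, -2.7]
width: 0.261
gripper_force: 9.0
```

Emit:
drive_tool:
  steps:
    - [1,0,0,-0.5,0]
    - [1,0,0,0,0]

```text
clock: 18.12
position: [0.5891, 0.0079, 0.0178]
ee_rot: [0.057, 3.141, 0.001]
force: [-1.3, 3.0, 0.9]
width: 0.262
gripper_force: 9.0
```

Emit:
drive_tool:
  steps:
    - [1,0,0,-0.5,0]
    - [1,0,0,0,0]

```text
clock: 18.28
position: [0.5891, 0.0079, 0.0177]
ee_rot: [0.057, 3.141, 0.001]
force: [-3.9, 2.9, 7.6]
width: 0.262
gripper_force: 9.0
```

Emit:
drive_tool:
  steps:
    - [0.5,0,0,0,0]
    - [0.3,0,0,0,0]
    - [0.3,0,0,0,0]
    - [0.3,0,0,0,0]
    - [0.3,0,0,0,0]
    - [0.3,0,0,0,0]
    - [0.3,0,0,20,0]
    - [0.3,0,0,25,0]
    - [0.3,0,0,25,0]
    - [0.3,0,0,20,0]
    - [0.3,0,0,0,0]

```text
clock: 19.2
position: [0.5917, 0.0072, 0.1112]
ee_rot: [0.058, 3.135, 0.001]
force: [1.0, -0.1, -0.5]
width: 0.701
gripper_force: 0.0
```

Run:
```python
from h import *
np.set_printoptions(precision=4,suppress=True)
print(observe()["position"],observe()["force"])
g=get_image("top");s=get_image("side");hsv=cv2.cvtColor(g["image"],cv2.COLOR_RGB2HSV)
m=~((hsv[...,1]<60)&(hsv[...,2]>128));m[:, :179]=0;m[:,225:]=0;m[:160]=0;m[252:]=0
for x in blobs(m,60):
    c,e,f=axis_ends(x[3]);print(x[0],x[2],[onz(g,p,.0255)[:2] for p in(x[2][0],e,f)])
cv2.imwrite("pics/s5.png",np.hstack([cv2.resize(s["image"][110:260,160:347,::-1],(400,320),interpolation=cv2.INTER_CUBIC),cv2.resize(g["image"][140:290,80:267,::-1],(400,320),interpolation=cv2.INTER_CUBIC)]))
```

```text
[0.5917 0.0072 0.1112] [ 0.9724 -0.147  -0.5447]
1922 ((212.0, 205.5), (91.0, 24.0), 90.0) [array([0.5862, 0.1282]), array([0.7185, 0.1168]), array([0.455 , 0.1278])]
295 ((196.748291015625, 199.0207061767578), (6.31145715713501, 70.33953857421875), 4.763641834259033) [array([0.6054, 0.1718]), array([0.7065, 0.1623]), array([0.5051, 0.179 ])]
```

View pics/s5.png

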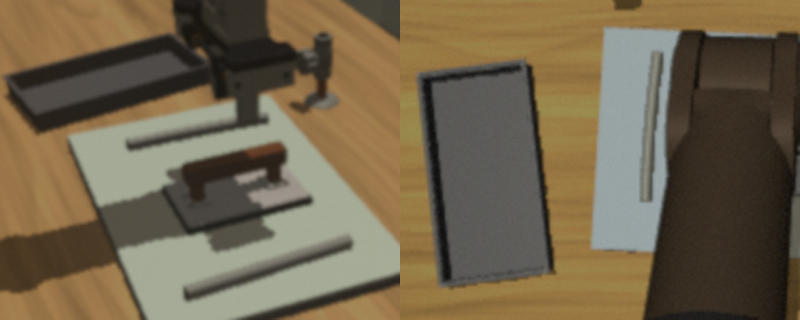

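The left half shows the float flat on the board at (238,190) between the tubes, with A at (197,130) and B at (268,268). On the right, tube A is at (650,125) and the tray at (487,175). Moving to grip A at its middle.

Emit:
drive_tool:
  steps:
    - [0.4,1,14,0,-0.02]
    - [0.4,1,20,0,-0.025]
    - [0.4,1,25,0,0]
    - [0.4,1,25,0,0]
    - [0.4,2,25,-10,0]
    - [0.4,2,25,-15,0]
    - [0.4,2,20,-15,0]
    - [0.4,2,10,-15,0]
    - [0.4,0,0,-15,0]
    - [0.4,0,0,-15,0]
    - [0.4,0,0,0,0]
    - [0.4,0,0,0,0]

```text
clock: 20.3
position: [0.6001, 0.17, 0.0207]
ee_rot: [-0.13, -3.136, 0.003]
force: [-0.2, -0.6, 0.6]
width: 0.599
gripper_force: 0.0
```

```bash
python3 -c "
from h import *
print(observe()['position'],observe()['ee_rot'],observe()['force'])"
```

```text
[0.60005563 0.1700037  0.02065848] [-1.29910599e-01 -3.13612175e+00  2.76567783e-03] [-0.15363626 -0.58918867  0.63991147]
```

Emit:
drive_tool:
  steps:
    - [0.5,3,1,-10,0]
    - [0.5,2,0,-10,0]
    - [0.5,0,0,-6,0]
    - [0.5,0,0,0,0]
    - [0.5,0,0,0,0]

```text
clock: 20.72
position: [0.6058, 0.1721, -0.0043]
ee_rot: [-0.129, -3.138, 0.0]
force: [-0.1, -0.3, 0.3]
width: 0.501
gripper_force: 0.0
```

Emit:
drive_tool:
  steps:
    - [0.6,0,0,-1.5,0]
    - [0.6,0,0,-1,0]
    - [0.6,0,0,0,0]

```text
clock: 20.97
position: [0.6062, 0.1724, -0.0062]
ee_rot: [0.129, 3.139, 0.0]
force: [0.5, 0.7, 0.3]
width: 0.402
gripper_force: 0.0
```

Emit:
drive_tool:
  steps:
    - [0.7,0,0,-1.5,0]
    - [0.8,0,0,-1,0]
    - [0.9,0,0,0,0]
    - [0.9,0,0,0,0]
    - [1,0,0,0,0]
    - [1,0,0,0,0]
    - [1,0,0,0,0]
    - [1,0,0,0,0]
  grip_force: 15

```text
clock: 21.63
position: [0.6061, 0.1723, -0.0089]
ee_rot: [-0.129, -3.139, -0.0]
force: [-0.3, 0.2, -0.6]
width: 0.162
gripper_force: 15.0
```

Emit:
drive_tool:
  steps:
    - [1,0,0,3,0]
    - [1,0,0,12,0]
    - [1,0,0,20,0]
    - [1,0,0,20,0]
    - [1,0,0,0,0]
    - [1,0,0,0,0]

```text
clock: 22.13
position: [0.6073, 0.1727, 0.0482]
ee_rot: [0.129, 3.136, 0.002]
force: [0.4, -0.6, -2.2]
width: 0.157
gripper_force: 15.0
```

Tube A is held. Carrying it to the tray and turning it to the tray's direction.

Emit:
drive_tool:
  steps:
    - [1,-3,10,0,0.03]
    - [1,-5,18,0,0.04]
    - [1,-6,20,0,0.04]
    - [1,-6,20,0,0.04]
    - [1,-6,20,0,0.04]
    - [1,-6,20,0,0]
    - [1,-6,20,0,0]
    - [1,-6,20,0,0]
    - [1,-6,20,0,0]
    - [1,-6,20,0,0]
    - [1,-4,18,0,0]
    - [1,-2,12,0,0]
    - [1,0,0,0,0]
    - [1,0,0,0,0]
    - [1,0,0,0,0]

```text
clock: 23.38
position: [0.5444, 0.3889, 0.0458]
ee_rot: [0.169, -3.137, 0.002]
force: [0.6, 0.1, -1.3]
width: 0.163
gripper_force: 15.0
```

Run:
```python
from h import *
print(observe()["position"],observe()["force"],observe()["width"])
g=get_image("top");s=get_image("side")
cv2.imwrite("pics/s6.png",np.hstack([cv2.resize(s["image"][80:230,110:297,::-1],(400,320),interpolation=cv2.INTER_CUBIC),cv2.resize(g["image"][140:290,80:267,::-1],(400,320),interpolation=cv2.INTER_CUBIC)]))
```

```text
[0.54444115 0.38888311 0.0458102 ] [ 0.5631583   0.0972778  -1.34351774] 0.16288423226398413
```

View pics/s6.png

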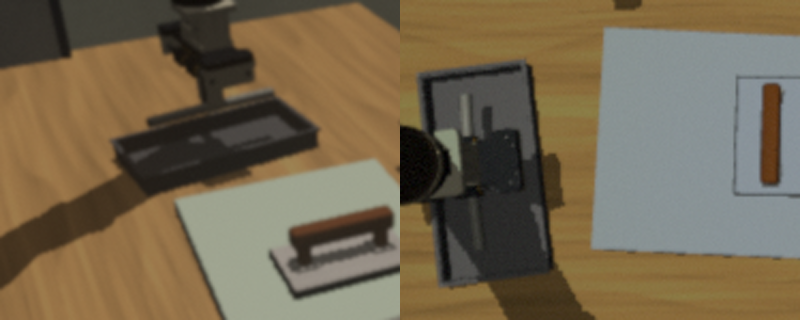

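The right half shows the tube from (467,95) to (478,247) held over the tray and parallel to it, with the float flat at (770,135). Lowering.

Emit:
drive_tool:
  steps:
    - [1,0,0,-8,0]
    - [1,0,0,-15,0]
    - [1,0,0,-15,0]
    - [1,0,0,-15,0]
    - [1,0,0,-8,0]
    - [1,0,0,-3,0]
    - [1,0,0,0,0]
    - [1,0,0,0,0]

```text
clock: 24.15
position: [0.5446, 0.3903, -0.0175]
ee_rot: [-0.169, 3.136, 0.0]
force: [-0.1, -0.2, -1.0]
width: 0.161
gripper_force: 15.0
```

Emit:
drive_tool:
  steps:
    - [1,0,0,-1,0]
    - [1,0,0,-1,0]
    - [1,0,0,0,0]

```text
clock: 24.4
position: [0.5443, 0.3906, -0.0194]
ee_rot: [-0.17, 3.136, 0.001]
force: [0.5, -0.3, -1.0]
width: 0.159
gripper_force: 15.0
```

Emit:
drive_tool:
  steps:
    - [1,0,0,-0.8,0]
    - [1,0,0,0,0]

```text
clock: 24.57
position: [0.5441, 0.3905, -0.0205]
ee_rot: [-0.17, 3.137, 0.0]
force: [-0.3, 0.4, -1.0]
width: 0.157
gripper_force: 15.0
```

Emit:
drive_tool:
  steps:
    - [1,0,0,-1,0]
    - [1,0,0,0,0]

```text
clock: 24.73
position: [0.544, 0.3903, -0.0218]
ee_rot: [0.17, -3.137, -0.0]
force: [-0.0, -0.2, -1.4]
width: 0.16
gripper_force: 15.0
```

Emit:
drive_tool:
  steps:
    - [1,0,0,-0.8,0]
    - [1,0,0,0,0]

```text
clock: 24.9
position: [0.544, 0.3903, -0.0226]
ee_rot: [0.17, -3.137, 0.0]
force: [1.1, -0.7, -1.0]
width: 0.159
gripper_force: 15.0
```

Emit:
drive_tool:
  steps:
    - [1,0,0,-0.6,0]
    - [1,0,0,0,0]

```text
clock: 25.07
position: [0.5441, 0.3903, -0.0229]
ee_rot: [-0.17, 3.137, 0.0]
force: [-0.8, 0.1, 1.9]
width: 0.156
gripper_force: 15.0
```

Touching the tray floor. Releasing gently and withdrawing.

Emit:
drive_tool:
  steps:
    - [0.8,0,0,0,0]
    - [0.75,0,0,0,0]
    - [0.7,0,0,0,0]
    - [0.6,0,0,0,0]
    - [0.6,0,0,0,0]
    - [0.6,0,0,0,0]
    - [0.6,0,0,5,0]
    - [0.6,0,0,15,0]
    - [0.6,0,0,25,0]
    - [0.6,0,0,30,0]
    - [0.6,0,0,35,0]
    - [0.6,0,0,35,0]
    - [0.6,-15,35,10,0]
    - [0.6,-15,35,0,0]
    - [0.6,-15,35,0,0]
    - [0.6,0,0,0,0]
    - [0.6,0,0,0,0]
    - [0.6,0,0,0,0]

```text
clock: 26.57
position: [0.4991, 0.495, 0.1319]
ee_rot: [-0.171, 3.137, -0.001]
force: [0.8, -0.7, 0.1]
width: 0.401
gripper_force: 0.0
```

Run:
```python
from h import *
print(observe()["position"],observe()["force"],observe()["width"])
g=get_image("top");s=get_image("side")
cv2.imwrite("pics/s7.png",np.hstack([cv2.resize(s["image"][80:290,100:380,::-1],(400,300),interpolation=cv2.INTER_CUBIC),cv2.resize(g["image"][130:340,60:340,::-1],(400,300),interpolation=cv2.INTER_CUBIC)]))
```

```text
[0.49909787 0.49500282 0.13194875] [ 0.78449984 -0.69776344  0.09179833] 0.4008041858116362
```

View pics/s7.png

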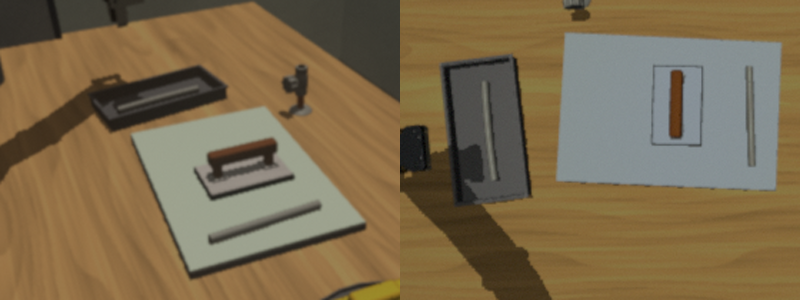

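The right half shows the bent tube lying in the tray at (490,130), the float flat on the board at (677,105), and the straight tube on the board at (751,115). The arm is clear of everything.

```bash
python3 -c "
from cell import arm
print(arm.sign_off())"
```

```text
the job is handed in; nothing more can be done
None
```

The job is handed in, though no verdict came back: both tubes rolled a full turn, the bent one (tube A, left) lies in the grey tray, the straight one and the flat float are on the board, and the turntable was not approached.

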